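Snap the bearing straps shut and hold the gearbox cover over its housing

TASK

First press both hinged bearing straps in the open gearbox housing down until they snap shut and stay shut. Then pick up the gearbox cover, carry it over the bin row without bumping the bins or disturbing the mouse, cup or screwdriver, and hold it level about 15 mm above the housing's rim, not touching it, squarely over the housing with its clipped-corner end over the housing's clipped-corner end, so that I can slip the gasket in between. Finish while still holding the cover there, still: do not set it down or let go.

Things in the scene. Friction and masses are not known exactly. Their poses are not given: they have to be found in the camera images.
- housing: open-topped grey gearbox housing fixed to the bench: outline 160 (x) x 115 (y) mm, 60 mm high, walls 5 mm; the two corners at its +x end are clipped by 30 mm at 45 degrees, the -x end is square. Origin at the centre of its underside, z up. Inside, a shaft with a white gear lies along x at y = 0, below 58 mm; two bearing blocks at x = -40 and +40 mm each have a hinged steel strap
- housing_rim (a point): centre of the housing's rim plane: 60 mm above the housing's origin
- housing_nose (a point): middle of the clipped-corner end of the housing at rim height: 80 mm along the housing's +x from housing_rim
- strap_a (a joint): hinge of the strap at housing x = -40 mm, rad: 0 = shut (flat, top face 50 mm above the bench, 10 mm below the rim); starts open near 0.6, its tip some 28 mm above the rim. Steel bar 20 mm wide, 68 mm long, 4 mm thick, hinged at housing y = +32 mm, 48 mm above the bench, free end towards housing -y
- strap_b (a joint): hinge of the strap at housing x = +40 mm; otherwise like strap_a
- strap_a_pad (a point): where to press strap_a: on its top face, 52 mm from the hinge; moves with it, when shut at housing (-40, -20, 50) mm. An over-centre spring holds the strap open: pushed straight down, 35 to 52 mm from the hinge, it resists with about 4 to 6 N; below about 0.25 rad it snaps to 0 by itself and stays shut
- strap_b_pad (a point): where to press strap_b: the same point on its top face, the same spring; when shut at housing (+40, -20, 50) mm
- cover: loose grey cover, about 0.25 kg, lying upright on the pad: flat plate 6 mm thick with the housing's outline (160 x 115 mm, the two +x corners clipped by 30 mm), on it a step (100 x 70 mm, top at 16 mm) and in the middle a grip rib 60 mm long (x), 24 mm wide (y), 16 to 46 mm above the underside, pinched across its width. Origin: centre of the underside, below the rib's middle; z up
- cover_nose (a point): middle of the clipped-corner end of the cover, on the underside: 80 mm along the cover's +x from its origin
- pad: black rubber pad 200 x 155 x 6 mm fixed on the bench, under the cover at the start; origin at the centre of its underside. Housing and pad lie one on each side of the bin row, either way round
- bins: fixed row of three small open grey part bins with screws between housing and pad: 270 (x) x 70 (y) x 75 mm high; origin at the centre of its underside
- mouse: black computer mouse, 100 x 56 x 31 mm, loose: leave it alone; origin at the centre of its underside
- cup: black cup, 80 mm across, 95 mm high, loose: leave it alone; origin at the centre of its underside
- screwdriver: screwdriver lying along its x, loose: leave it alone
There are look-alikes about, which are no part of the job. Leave any purple look-alike of the housing alone.

How it is judged:
By the outcome, as a careful person would: the job done as asked, in the order asked, and still so for the second after the job is handed in, while the arm keeps its last pose, push and grip.
It also fails if it takes over 72 s, if anything falls off the work surface, if the arm or the gripper's body presses on something with over 40 N, if the wrist force passes 120 N, or if a joint passes its speed limit or range.

ROBOT

A 6-joint arm with a two-finger parallel gripper is mounted at the origin on the work surface. World frame = base frame: x ahead of the robot, y to its left, z up, the work surface at z = 0. Lengths are in m, angles in rad, forces in N, time in s.
With the tool pointing down it reaches from about 0.375 to 0.925 m from the base axis. Payload 5.7 kg.
Tool frame: the origin (TCP) lies on the centre line of the jaws, within the pads' length; the fingertips stand 17 mm ahead of it and the grasp point (between the pads) lies 2 mm behind it; z points along the fingers, y is the line along which they close (so a half turn about z gives the same grasp; the last joint's range is limited). The gripper opens to 88 mm and grips with 3 to 60 N. Pads are 20 mm wide; open, the fingers measure 115 mm over their backs; the gripper's body (75 mm by 178 mm) begins 61 mm behind the grasp point.
Start: joints at [1.122, 0.359, 1.51, -0, 1.272, -0.115], TCP at [0.197, 0.567, 0.24] pointing down, gripper open.
Joint ranges: [-2.97, 2.97], [-1.01, 2.36], [0.21, 2.38], [-0.96, 4.11], [0.2, 2.71], [-2.98, 2.98]. Speed limits (rad/s): [2.39, 2.39, 3.14, 3.14, 3.14, 3.14].

INTERFACE

Orientations are given as a rotation vector (axis times angle).
In Python, from plant import * gives the robot as it stands. The module is installed in compiled form; this text tells all that it offers.
- The arm moves only by the tool jog_arm, called after "Emit:" as name(argument=value, ...) on one line, values as JSON. Schema: {"type":"object","properties":{"segments":{"type":"object","properties":{"rows":{"type":"array","items":{"type":"array","items":{"type":"number"},"minItems":7,"maxItems":7},"minItems":1,"maxItems":8}},"additionalProperties":false,"required":["rows"]},"clamp_n":{"type":"number"},"only":{"type":"string"},"quiet":{"type":"boolean"},"lines":{"type":"string"}},"required":["segments"],"additionalProperties":false}. segments is an object whose key "rows" holds a list of rows, 1 to 8 of them, each of 7 numbers: dx, dy, dz in normalised numbers (1 is 0.25 m), then a rotation vector rx, ry, rz in shares of pi/2 rad (1.0 is pi/2 rad), then the finger opening in m; each row shifts and turns the commanded pose from where the row before left it, along the tool's axes as they then stand; what a row does not reach is not made up. A row lasts 1/8 s, in which the tool goes at most 0.0625 m and 0.188 rad, less where a joint would pass 70% of its speed; a pose out of reach is approached as far as the arm can. The fingers move at their own pace and stop on an object; clamp_n is the grip in N (left out, the last holds). Time passes only in rows, so rows that do not move let the fingers close. The tool returns the time, the measured TCP pose, the force, the opening and the grip force at its end. only (a regular expression) keeps the lines of the reply that match it, lines (a string "A,B") keeps lines A to B, and quiet returns only ok. A shift or turn number past 1, either way, is cut back to 1. Input that does not fit is refused with a message, and nothing moves.
- state(): the state, without advancing time (a new reading comes with each control period).
- snapshot(name): name is "side" or "top" or "wrist"; returns a dict with "pixels" (400x640x3 uint8, red, green, blue), "z_map" (400x640 float32, m along the optical axis (not along the pixel's ray), 0 where there is no reading), "vertical_fov" (degrees; the focal length in pixels is half the picture's height over the tangent of half this angle, whatever the lens; pixels are square), "cx", "cy" (the principal point, pixels), "R" (3x3) and "t" (3): a world point X has camera coordinates R X + t. Camera axes: x right, y down, z forward; pixel columns grow to the right and rows downward; lengths in m; the calibration is good to about 2 mm. A picture is of the moment at which its call begins.
- close_job(): hands the job in; it is judged then, once.
Trained networks look in a picture, given as the dict that the camera call returned (one of the last four; its "shot" number tells which), for a name from the list of things; names that differ only in an ending like _2 or _b are one class to them, and where a whole thing is asked for, a point or a joint stands for the part that bears it (a point fixed in the world has none). Each returns a list of dicts, best first, with "score" (0 to 1); they miss things now and then, are a little off and sometimes report something else, mostly with a low value. They report only what shows in the picture. A call takes as long as a camera call. They do not tell look-alikes from the thing itself.
- trace(picture, name): "region" (400x640 bool, what is visible of it).
- tip_of(picture, name): "position" ([x, y, z] in m, in world coordinates, good to about 4 mm: a listed point, or the origin of a listed thing).
The state is a dict: "t": time; "joint_positions": joint angles; "qd": joint speeds; "joint_torque": joint torques, N m; "eef_pos": TCP position; "tcp_rot": TCP orientation; "wrist_force": force on the tool from outside, world axes, zero at the start; "torque": the same for the moment, N m; "gripper_width": finger opening in m; "grip_force": force on a finger pad.
Only numpy, scipy, OpenCV 4.12 (cv2) and the standard library are available. Lean on these libraries where they do the work, as an engineer would, in place of code of your own. Each camera call takes 0.05 s, during which the arm holds its last target. There are 200 camera calls.

## Working session

There is one attempt and no reset: what is moved stays moved. The work goes in short steps, Python scripts to look and compute and a tool call to move; the robot and the scene stay as the last step left them, time stands still between calls to the robot, and variables do not carry over. Pictures are saved under pics/ and viewed, at most 10 in all, crops included, and the job is handed in when it is done.

```bash
mkdir -p pics; cat > h.py <<'E'
from plant import *
import numpy as np, cv2
def deproj(s,mask=None):
    f=200/np.tan(np.radians(s["vertical_fov"])/2); z=s["z_map"]
    v,u=np.indices(z.shape); P=np.stack([(u-s["cx"])/f*z,(v-s["cy"])/f*z,z],-1)
    W=(P-np.array(s["t"]))@np.array(s["R"]); W[z<=0]=np.nan
    return W
def proj(s,X):
    f=200/np.tan(np.radians(s["vertical_fov"])/2); c=np.array(s["R"])@np.array(X)+s["t"]
    return np.round([c[0]/c[2]*f+s["cx"],c[1]/c[2]*f+s["cy"]]).astype(int)
def save(s,n): cv2.imwrite("pics/"+n,s["pixels"][:,:,::-1])
E
cat > a.py <<'E'
from h import *
s=state(); print({k:np.round(v,3) for k,v in s.items()})
a=snapshot("top"); b=snapshot("side"); save(a,"top.png"); save(b,"side.png")
for nm,p in (("top",a),("side",b)):
  for n in ["housing","housing_rim","housing_nose","strap_a_pad","cover","cover_nose","pad","bins","mouse","cup","screwdriver"]:
    for r in tip_of(p,n)[:3]: print(nm,n,round(r["score"],2),np.round(r["position"],3),proj(p,r["position"]))
E
python3 a.py
```

```text
{'t': np.float64(0.0), 'joint_positions': array([ 1.122,  0.359,  1.511,  0.   ,  1.273, -0.115]), 'qd': array([ 0.001,  0.   , -0.   , -0.   ,  0.001,  0.001]), 'joint_torque': array([ 0.0000e+00, -5.1537e+01, -2.7072e+01,  6.7000e-02,  3.5000e-02,
       -0.0000e+00]), 'eef_pos': array([0.196, 0.566, 0.239]), 'tcp_rot': array([-5.220e-01, -3.097e+00,  3.000e-03]), 'wrist_force': array([-0.662, -0.527,  0.524]), 'torque': array([0.024, 0.073, 0.052]), 'grip_force': np.float64(0.0), 'gripper_width': np.float64(0.088)}
top housing 0.68 [ 0.508  0.232 -0.002] [219 213]
top housing 0.68 [0.262 0.285 0.004] [193 308]
top housing 0.58 [0.505 0.228 0.059] [216 212]
top housing_rim 0.83 [0.501 0.226 0.059] [217 213]
top housing_rim 0.64 [0.26  0.282 0.06 ] [189 312]
top housing_rim 0.16 [0.587 0.214 0.061] [223 179]
top housing_nose 0.73 [0.341 0.293 0.058] [186 278]
top housing_nose 0.56 [0.59  0.214 0.061] [223 178]
top strap_a_pad 0.52 [0.225 0.258 0.05 ] [199 326]
top strap_a_pad 0.5 [0.463 0.23  0.08 ] [213 228]
top cover 0.6 [ 0.499 -0.239  0.004] [398 220]
top cover 0.4 [ 0.507  0.23
[... 373 characters left out ...]
.74 [ 0.259  0.284 -0.005] [230 168]
side housing_rim 0.98 [0.506 0.231 0.063] [303 152]
side housing_rim 0.88 [0.258 0.284 0.057] [227 155]
side housing_nose 0.71 [0.582 0.212 0.065] [326 152]
side housing_nose 0.63 [0.344 0.292 0.061] [253 148]
side strap_a_pad 0.42 [0.224 0.259 0.049] [218 163]
side strap_a_pad 0.37 [0.471 0.226 0.083] [293 151]
side cover 0.74 [ 0.5   -0.239  0.005] [339 281]
side cover 0.65 [ 0.506  0.39  -0.002] [294 138]
side cover_nose 0.96 [ 0.578 -0.248  0.008] [367 278]
side bins 0.61 [ 0.483 -0.005 -0.   ] [313 219]
side mouse 0.7 [ 0.491 -0.43   0.001] [357 350]
side cup 0.68 [ 0.756 -0.005 -0.001] [396 203]
side screwdriver 0.52 [ 0.505  0.392 -0.001] [294 137]
```

```bash
python3 - <<'E'
import cv2,numpy as np
a=cv2.imread("pics/top.png");b=cv2.imread("pics/side.png")
A=cv2.resize(a[90:370,120:500],None,fx=1.55,fy=1.55)
cv2.imwrite("pics/topc.png",cv2.resize(a[90:370,120:500],(800,589)))
E
```

```text
(no output)
```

View pics/topc.png

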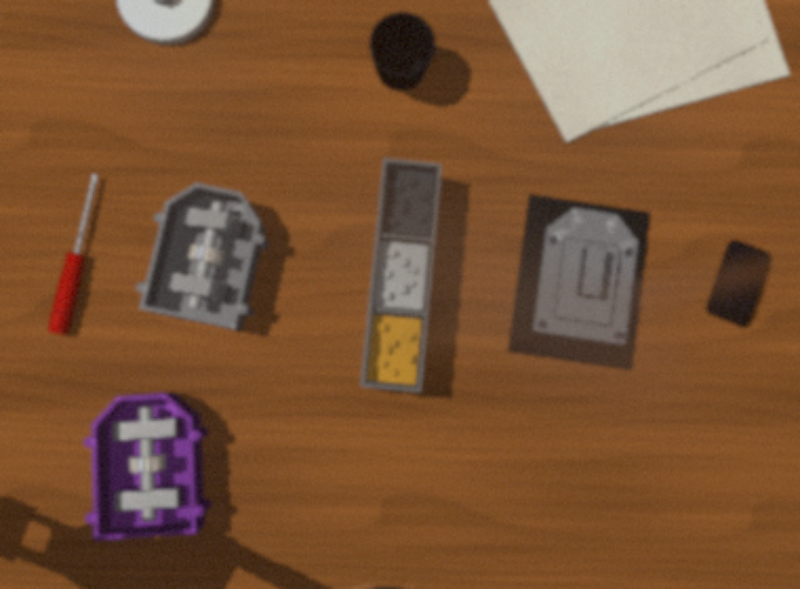

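View pics/side.png

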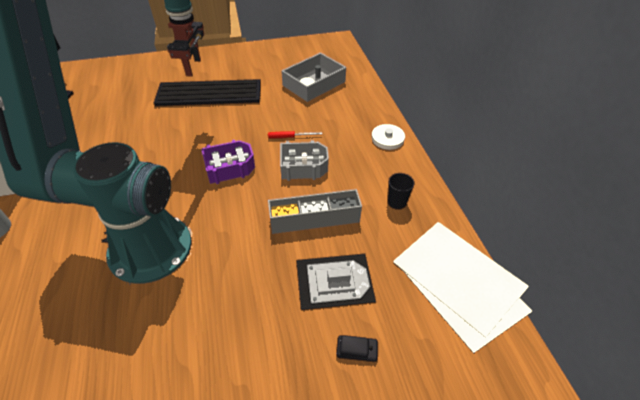

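The real housing is the grey one at top pixel (216,211), with its nose up (+x). The look-alikes are the purple housing at (189,312) and a grey tray at side pixel (313,78). The only cover is at top (398,220) on the black pad; the bins sit between them at (310,222). I'll move over the grey housing and check it in a close crop.

The manual's scale: shifts go in shares of 0.25 m and turns go in shares of pi/2 rad. Converting my numbers, -0.17 rad / 1.5708 = -0.1082.

Emit:
jog_arm(segments={"rows": [[0, 0, 0, 0, 0, -0.1082, 0.088]]})

```text
t: 1.32
eef_pos: [0.1966, 0.5668, 0.2396]
tcp_rot: [-0.251, -3.132, 0.0]
wrist_force: [-0.1, 0.6, -0.8]
gripper_width: 0.0878
grip_force: 0.0
```

Emit:
jog_arm(segments={"rows": [[-0.18, -0.142, 0, 0, 0, 0, 0.088], [-0.18, -0.142, 0, 0, 0, 0, 0], [-0.18, -0.142, 0, 0, 0, 0, 0], [-0.18, -0.142, 0, 0, 0, 0, 0], [-0.18, -0.142, 0, 0, 0, 0, 0], [-0.18, -0.142, 0, 0, 0, 0, 0], [-0.18, -0.142, 0, 0, 0, 0, 0], [-0.18, -0.142, 0, 0, 0, 0, 0]]}, clamp_n=20)

```text
t: 2.33
eef_pos: [0.5067, 0.2264, 0.2399]
tcp_rot: [0.257, 3.131, 0.0]
wrist_force: [0.0, 0.6, 0.1]
gripper_width: 0.0216
grip_force: 0.0
```

```bash
cat > b.py <<'E'
from h import *
import sys
w=snapshot("wrist"); save(w,sys.argv[1]); s=state(); print(s["eef_pos"],s["tcp_rot"])
for n in sys.argv[2:]:
    for r in tip_of(w,n)[:3]: print(n,round(r["score"],2),np.round(r["position"],4),proj(w,r["position"]))
E
python3 b.py w1.png housing housing_rim housing_nose strap_a_pad strap_b_pad
```

```text
[0.51186622 0.22163019 0.23999753] [ 0.26031149  3.12547237 -0.00473033]
housing 0.85 [ 0.51    0.2285 -0.0041] [316 179]
housing_rim 0.69 [0.5108 0.2292 0.0571] [317 189]
housing_nose 0.81 [0.3415 0.2887 0.0596] [347  24]
housing_nose 0.66 [ 0.4892 -0.0057  0.0006] [151 192]
housing_nose 0.62 [0.5836 0.2159 0.0575] [316 246]
strap_a_pad 0.65 [0.4664 0.2253 0.084 ] [307 155]
strap_b_pad 0.85 [0.5444 0.2148 0.0822] [310 224]
```

View pics/w1.png

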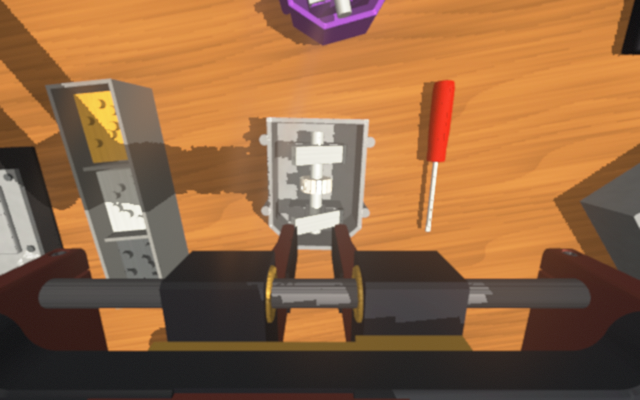

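The wrist view confirms the choice: the grey housing centre is at (317,185), its clipped end at (316,246) faces down (+x world), and the two straps are at (317,155) and (318,222). The purple one is at (335,20). Next I fit the rim and cover outlines from depth.

```bash
cat > fit.py <<'E'
from h import *
from scipy.optimize import minimize
def outline(hx=.08,hy=.0575,c=.03):
    return np.array([[-hx,-hy],[hx-c,-hy],[hx,-hy+c],[hx,hy-c],[hx-c,hy],[-hx,hy]])
def sd(P,poly):  # signed distance, outside positive (convex)
    d=[]
    for a,b in zip(poly,np.roll(poly,-1,0)):
        e=(b-a)/np.linalg.norm(b-a); d.append((P-a)@np.array([e[1],-e[0]]))
    return np.max(d,0)
def local(P,p):
    c,s=np.cos(p[2]),np.sin(p[2]); return (P-p[:2])@np.array([[c,-s],[s,c]])
def fit_rim(P,p0):   # rim band: points lie 0..5 mm inside outline
    f=lambda p:np.sum(np.minimum(((sd(local(P,p),outline())+.0025)/.003)**2,4))
    for _ in range(3): p0=minimize(f,p0,method="Nelder-Mead",options=dict(initial_simplex=np.array(p0)+np.array([[0,0,0],[.006,0,0],[0,.006,0],[0,0,.06]]),xatol=1e-5,fatol=1e-3,maxiter=600)).x
    return p0,f(p0)/len(P)
def pts(s,p0,zlo,zhi,r=.105):
    W=deproj(s).reshape(-1,3); return W[(np.hypot(W[:,0]-p0[0],W[:,1]-p0[1])<r)&(W[:,2]>zlo)&(W[:,2]<zhi)]
def fit_plate(P,p0):  # filled plate: area symmetric difference on grid
    g=np.stack(np.meshgrid(*[np.arange(-.12,.12,.002)]*2),-1).reshape(-1,2)+np.array(p0[:2])
    from scipy.spatial import cKDTree
    inn=cKDTree(P).query(g)[0]<.002
    f=lambda p:np.mean(np.abs(inn-1/(1+np.exp(sd(local(g,p),outline())/.001))))
    for _ in range(3): p0=minimize(f,p0,method="Nelder-Mead",options=dict(initial_simplex=np.array(p0)+np.array([[0,0,0],[.006,0,0],[0,.006,0],[0,0,.06]]),xatol=1e-5,fatol=1e-7,maxiter=600)).x
    return p0,f(p0)
E
python3 - <<'E'
from fit import *
h0=[.507,.228,-.18]; c0=[.4995,-.239,-.13]
for n in ["top","wrist","side"]:
    s=snapshot(n); P=pts(s,h0,.054,.066); print(n,"housing",len(P),*fit_rim(P[:,:2],h0), "rim z",np.median(P[:,2]))
    if n!="wrist":
        P=pts(s,c0,.0095,.0155); Q=pts(s,c0,.0095,.07); print(" cover plate z",np.median(P[:,2]) if len(P) else 0,*fit_plate(Q[:,:2],c0))
        R=pts(s,c0,.047,.056,.06); m,(l,w),a=cv2.minAreaRect(R[:,:2].astype("f4")*1000); print(" rib",len(R),m,l,w,a,R[:,:2].mean(0),np.median(R[:,2]))
    W=deproj(s).reshape(-1,3)
    for nm,x in (("a",-.04),("b",.04)):
        L=local(W[:,:2],[.507,.228,-.18]); q=(abs(L[:,0]-x)<.006)&(abs(L[:,1]+.02)<.006)&(W[:,2]>.04); print("  strap",nm,q.sum(),np.median(W[q,2]) if q.any() else None)
E
```

```text
top housing 278 [ 0.50919368  0.22755076 -0.18483687] 0.6685129998346742 rim z 0.06080301103953902
 cover plate z 0.012433897348796817 [ 0.49935782 -0.23863465 -0.12994393] 0.0637914750499532
 rib 208 (499.95294189453125, -238.64183044433594) 24.643749237060547 60.720069885253906 81.84337615966797 [ 0.49930431 -0.2384899 ] 0.05249544612752931
  strap a 132 0.5633987542867029
  strap b 59 0.6377121981219555
wrist housing 2608 [ 0.50729015  0.22872679 -0.18671479] 1.3466439576064517 rim z 0.05962599331902144
  strap a 2002 0.3198421405955174
  strap b 148 0.08465611507584661
side housing 362 [ 0.50694102  0.22666941 -0.18802635] 1.1893210818436246 rim z 0.05902163587582894
 cover plate z 0.01240590110564347 [ 0.49814427 -0.23976392 -0.12674883] 0.07377674618120542
 rib 189 (498.16644287109375, -239.8523712158203) 25.6622257232666 59.57962417602539 81.52971649169922 [ 0.4980576  -0.24066493] 0.05197806845694025
  strap a 102 0.4722555413577417
  strap b 13 0.08193906894836145
```

Converted, 0.05 m / 0.25 = 0.2, 0.0448 m / 0.25 = 0.1792.

Emit:
jog_arm(segments={"rows": [[0.1792, 0.0248, 0, 0, 0, 0, 0], [0, 0, 0.2, 0, 0, 0, 0], [0, 0, 0.2, 0, 0, 0, 0], [0, 0, 0, 0, 0, 0, 0]]}, clamp_n=20)

```text
t: 3.28
eef_pos: [0.4586, 0.2411, 0.137]
tcp_rot: [-0.254, -3.124, 0.005]
wrist_force: [-0.4, 0.1, -0.0]
gripper_width: -0.0
grip_force: 0.0
```

Emit:
jog_arm(segments={"rows": [[0, 0, 0.056, 0, 0, 0, 0], [0, 0, 0.056, 0, 0, 0, 0], [0, 0, 0.056, 0, 0, 0, 0], [0, 0, 0.056, 0, 0, 0, 0], [0, 0, 0.048, 0, 0, 0, 0], [0, 0, 0, 0, 0, 0, 0]]})

```text
t: 4.03
eef_pos: [0.4614, 0.241, 0.0705]
tcp_rot: [-0.257, -3.129, 0.002]
wrist_force: [0.2, -0.5, 0.2]
gripper_width: 0.0002
grip_force: 0.0
```

Converted, -0.05 m / 0.25 = -0.2, -0.006 m / 0.25 = -0.024.

Emit:
jog_arm(segments={"rows": [[0, 0, -0.2, 0, 0, 0, 0], [-0.028, -0.024, -0.04, 0, 0, 0, 0], [0, 0, 0, 0, 0, 0, 0], [0, 0, 0, 0, 0, 0, 0]]})

```text
t: 4.53
eef_pos: [0.4674, 0.2339, 0.1307]
tcp_rot: [-0.258, -3.129, 0.001]
wrist_force: [-0.5, -0.3, -0.6]
gripper_width: 0.001
grip_force: 0.0
```

```bash
cat > st.py <<'E'
from fit import *
print(state()["eef_pos"],state()["tcp_rot"])
for n in ["top","side","wrist"]:
    s=snapshot(n); W=deproj(s).reshape(-1,3); L=local(W[:,:2],[.508,.2277,-.186])
    for nm,x in (("a",-.04),("b",.04)):
        for y in (-.01,-.02,-.03):
            q=(abs(L[:,0]-x)<.007)&(abs(L[:,1]-y)<.004)&(W[:,2]>.03)&(W[:,2]<.1); print(n,nm,y,q.sum(),np.round(np.median(W[q,2]),4) if q.any() else None)
save(s,"w2.png"); cv2.imwrite("pics/s2.png",cv2.resize(snapshot("side")["pixels"][120:200,230:370,::-1],(700,400),interpolation=2))
E
python3 st.py
```

```text
[0.46739745 0.23394601 0.13073409] [-2.57520666e-01 -3.12943276e+00  1.07231022e-03]
top a -0.01 0 None
top a -0.02 16 0.0515
top a -0.03 4 0.0515
top b -0.01 16 0.0804
top b -0.02 28 0.0871
top b -0.03 23 0.0453
side a -0.01 9 0.0512
side a -0.02 6 0.0496
side a -0.03 8 0.0511
side b -0.01 4 0.0435
side b -0.02 14 0.0638
side b -0.03 9 0.0457
wrist a -0.01 141 0.0499
wrist a -0.02 148 0.0498
wrist a -0.03 153 0.0499
wrist b -0.01 0 None
wrist b -0.02 0 None
wrist b -0.03 0 None
```

View pics/w2.png

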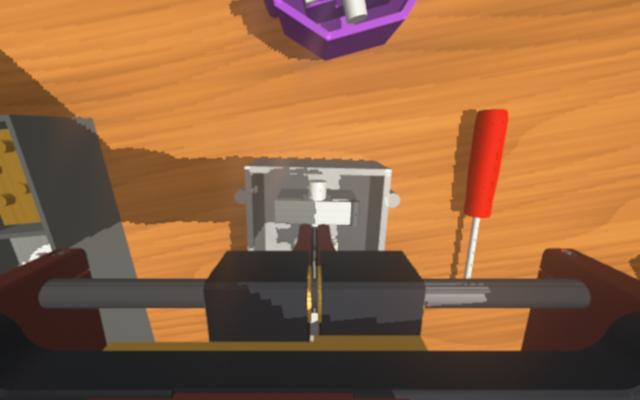

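Strap a is shut: its top is flat at 0.050 m in all views, seen at wrist pixel (325,210). Next is strap b.

Emit:
jog_arm(segments={"rows": [[-0.16, 0, 0, 0, 0, 0, 0], [-0.164, 0, 0, 0, 0, 0, 0], [0, 0, 0, 0, 0, 0, 0], [0, 0, 0, 0, 0, 0, 0]]})

```text
t: 5.22
eef_pos: [0.5468, 0.221, 0.1308]
tcp_rot: [-0.257, -3.129, 0.001]
wrist_force: [0.2, 0.8, -0.8]
gripper_width: 0.0003
grip_force: 0.0
```

Emit:
jog_arm(segments={"rows": [[0, 0, 0.048, 0, 0, 0, 0], [0, 0, 0.048, 0, 0, 0, 0], [0, 0, 0.048, 0, 0, 0, 0], [0, 0, 0.048, 0, 0, 0, 0], [0, 0, 0.048, 0, 0, 0, 0], [0, 0, 0, 0, 0, 0, 0]]})

```text
t: 5.98
eef_pos: [0.547, 0.2208, 0.0702]
tcp_rot: [-0.257, -3.128, 0.001]
wrist_force: [0.1, 0.0, -0.5]
gripper_width: 0.0004
grip_force: 0.0
```

Emit:
jog_arm(segments={"rows": [[0, 0, -0.24, 0, 0, 0, 0], [0.12, 0, -0.2, 0, 0, 0, 0], [0.12, 0, -0.2, 0, 0, 0, 0], [0.16, 0, 0, 0, 0, 0, 0], [0.16, 0, 0, 0, 0, 0, 0], [0.16, 0, 0, 0, 0, 0, 0], [0, 0, 0, 0, 0, 0, 0], [0, 0, 0, 0, 0, 0, 0]]})

```text
t: 6.98
eef_pos: [0.3715, 0.2507, 0.2321]
tcp_rot: [0.256, 3.129, 0.001]
wrist_force: [1.1, -0.5, 0.3]
gripper_width: 0.0005
grip_force: 0.0
```

```bash
python3 st.py
```

```text
[0.37145671 0.25072949 0.23209914] [2.56148384e-01 3.12947629e+00 8.81869775e-04]
top a -0.01 19 0.0513
top a -0.02 18 0.0505
top a -0.03 19 0.0496
top b -0.01 17 0.0508
top b -0.02 16 0.0508
top b -0.03 18 0.0511
side a -0.01 5 0.0508
side a -0.02 7 0.0485
side a -0.03 9 0.0492
side b -0.01 9 0.0503
side b -0.02 6 0.0499
side b -0.03 8 0.0498
wrist a -0.01 0 None
wrist a -0.02 0 None
wrist a -0.03 0 None
wrist b -0.01 0 None
wrist b -0.02 0 None
wrist b -0.03 0 None
```

View pics/w2.png

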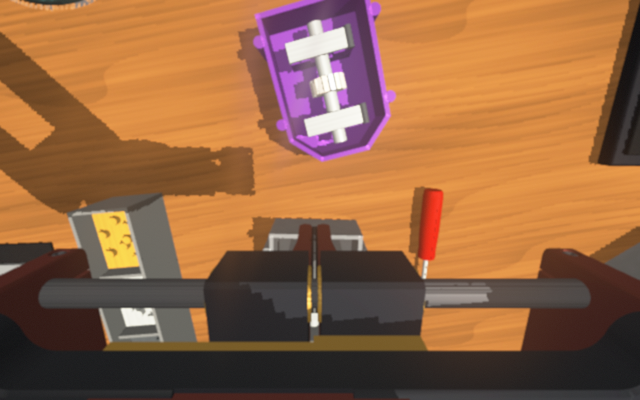

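Both straps are flat at 50 mm, so they are shut. This wrist view shows mainly the purple housing at (325,80), which I leave alone. Now to the cover.

Converted, -0.0461 m / 0.25 = -0.1844, -0.0216 m / 0.25 = -0.0864.

Emit:
jog_arm(segments={"rows": [[-0.0864, -0.1844, 0, 0, 0, 0, 0.05], [-0.0864, -0.1844, 0, 0, 0, 0, 0.05], [-0.0864, -0.1844, 0, 0, 0, 0, 0.05], [-0.0864, -0.1844, 0, 0, 0, 0, 0.05], [-0.0864, -0.1844, 0, 0, 0, 0, 0.05], [-0.0864, -0.1844, 0, 0, 0, 0, 0.05], [-0.0864, -0.1844, 0, 0, 0, 0, 0.05], [-0.0864, -0.1844, 0, 0, 0, 0, 0.05]]}, clamp_n=30)

```text
t: 8.18
eef_pos: [0.4816, -0.1441, 0.2315]
tcp_rot: [0.259, 3.131, -0.0]
wrist_force: [-0.3, 0.1, 0.0]
gripper_width: 0.0503
grip_force: 0.0
```

Emit:
jog_arm(segments={"rows": [[-0.0864, -0.1844, 0, 0, 0, 0, 0.05], [-0.0864, -0.1844, 0, 0, 0, 0, 0.05], [0, 0, 0, 0, 0, -0.0185, 0.05], [0, 0, 0, 0, 0, 0, 0.05], [0, 0, 0, 0, 0, 0, 0.05]]})

```text
t: 8.8
eef_pos: [0.5079, -0.2384, 0.2315]
tcp_rot: [-0.211, -3.134, -0.001]
wrist_force: [0.4, -0.6, 0.2]
gripper_width: 0.0501
grip_force: 0.0
```

```bash
python3 - <<'E'
from fit import *
print(state()["eef_pos"],state()["tcp_rot"])
h0=[.508,.2277,-.186]; c0=[.4992,-.239,-.135]
s=snapshot("wrist"); save(s,"w3.png")
Q=pts(s,c0,.0095,.06); print(fit_plate(Q[:,:2],c0))
R=pts(s,c0,.047,.056,.06); print("rib",len(R),cv2.minAreaRect(R[:,:2].astype("f4")*1000),np.median(R[:,2]))
for n in ("top","side"):
    s=snapshot(n); P=pts(s,h0,.055,.066); print(n,len(P),*fit_rim(P[:,:2],h0),np.median(P[:,2]))
E
```

```text
[ 0.50793058 -0.23835172  0.23147271] [-2.10668391e-01 -3.13360519e+00 -1.04715172e-03]
(array([ 0.49807289, -0.23889482, -0.13139039]), np.float64(0.01877644508917608))
rib 987 ((497.2694091796875, -238.93434143066406), (23.19948387145996, 58.99409866333008), 82.26905822753906) 0.05173143110746062
top 574 [ 0.50939724  0.22789691 -0.18652212] 0.9808550887522625 0.06048237256500304
side 325 [ 0.50695219  0.22680172 -0.18613564] 1.0227781428729616 0.0594695415765561
```

View pics/w3.png

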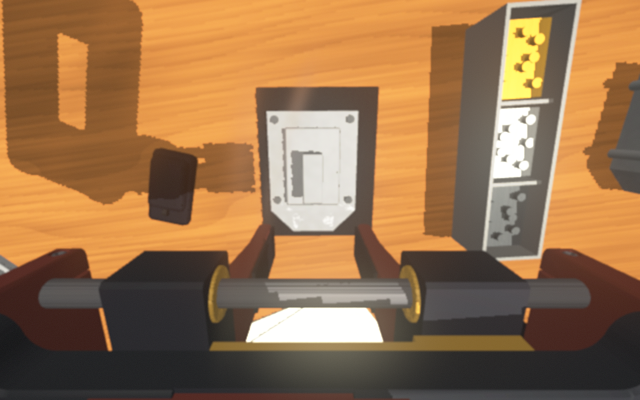

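The picture shows the cover at (312,165), its nose down at (312,225), rib at (312,178), bins on the right and the mouse at (175,185), all well clear. Time to descend.

Converted, 0.05 m / 0.25 = 0.2, 0.0095 m / 0.25 = 0.038.

Emit:
jog_arm(segments={"rows": [[0.038, -0.0076, 0.04, 0, 0, 0, 0.05], [0, 0, 0.18, 0, 0, 0, 0.05], [0, 0, 0.2, 0, 0, 0, 0.05], [0, 0, 0.18, 0, 0, 0, 0.05], [0, 0, 0.08, 0, 0, 0, 0.05], [0, 0, 0.07, 0, 0, 0, 0.05], [0, 0, 0, 0, 0, 0, 0.05], [0, 0, 0, 0, 0, 0, 0.05]]}, clamp_n=30)

```text
t: 9.95
eef_pos: [0.4987, -0.2402, 0.0446]
tcp_rot: [0.211, 3.134, -0.0]
wrist_force: [1.4, -0.1, -0.3]
gripper_width: 0.05
grip_force: 0.0
```

Emit:
jog_arm(segments={"rows": [[0, 0, 0, 0, 0, 0, 0], [0, 0, 0, 0, 0, 0, 0], [0, 0, 0, 0, 0, 0, 0], [0, 0, 0, 0, 0, 0, 0], [0, 0, 0, 0, 0, 0, 0]]}, clamp_n=30)

```text
t: 10.58
eef_pos: [0.499, -0.2401, 0.0447]
tcp_rot: [0.211, 3.134, -0.0]
wrist_force: [0.6, 2.3, 5.4]
gripper_width: 0.0236
grip_force: 30.0
```

Converted, -0.04 m / 0.25 = -0.16, -0.03 m / 0.25 = -0.12.

Emit:
jog_arm(segments={"rows": [[0, 0, -0.04, 0, 0, 0, 0], [0, 0, -0.08, 0, 0, 0, 0], [0, 0, -0.16, 0, 0, 0, 0], [0, 0, -0.16, 0, 0, 0, 0], [0, 0, -0.16, 0, 0, 0, 0], [0, 0, -0.12, 0, 0, 0, 0], [0, 0, -0.04, 0, 0, 0, 0], [0, 0, 0, 0, 0, 0, 0]]}, clamp_n=40)

```text
t: 11.58
eef_pos: [0.4986, -0.2402, 0.2341]
tcp_rot: [0.212, 3.134, -0.0]
wrist_force: [-0.3, 1.0, -3.5]
gripper_width: 0.0239
grip_force: 40.0
```

```bash
python3 - <<'E'
from fit import *
x=state(); print(x["eef_pos"],x["tcp_rot"],x["wrist_force"],x["torque"])
for n in ("top","side","wrist"):
    s=snapshot(n); W=deproj(s).reshape(-1,3); e=x["eef_pos"]
    q=W[(np.hypot(W[:,0]-e[0],W[:,1]-e[1])<.11)&(abs(W[:,2]-(e[2]-.0325))<.008)]
    L=local(q[:,:2],[e[0],e[1],-.134]); A=np.c_[L,np.ones(len(q))]
    if len(q)>20:
        m=np.ones(len(q),bool)
        for _ in range(5):
            k=np.linalg.lstsq(A[m],q[m,2],rcond=None)[0]; r=q[:,2]-A@k; m=abs(r)<.0025
        print(n,m.sum(),"tilt",k, L.min(0),L.max(0))
save(s,"w4.png")
E
```

```text
[ 0.49857959 -0.24017834  0.23409205] [ 2.11661696e-01  3.13439675e+00 -4.62696714e-04] [-0.30565669  0.95661393 -3.53748676] [-0.06089262 -0.01466309  0.0091131 ]
top 693 tilt [-0.00033881  0.00214702  0.20210615] [-0.07968172 -0.05763222] [0.08103719 0.05800289]
side 1082 tilt [-0.00255301 -0.00224842  0.20090872] [-0.08169422 -0.05891383] [0.07869077 0.06042574]
wrist 14214 tilt [-0.00328968 -0.00097364  0.19990435] [-0.08204548 -0.05721491] [0.07909341 0.05849484]
```

View pics/w4.png

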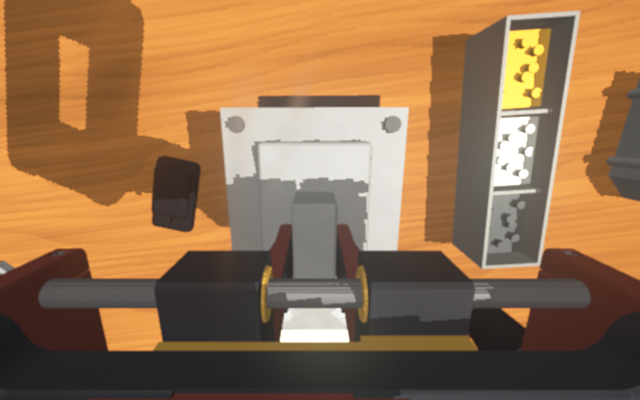

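The cover is held level and gripped straight at (312,180), and the nose end is ahead (+x). I'll carry it across high.

Converted, 0.05 m / 0.25 = 0.2, 0.035 m / 0.25 = 0.14.

Emit:
jog_arm(segments={"rows": [[0.0092, 0.08, 0, 0, 0, 0, 0], [0.0156, 0.14, 0, 0, 0, 0, 0], [0.0224, 0.2, 0, 0, 0, 0, 0], [0.0224, 0.2, 0, 0, 0, 0, 0], [0.0224, 0.2, 0, 0, 0, 0, 0], [0.0224, 0.2, 0, 0, 0, 0, 0], [0.0224, 0.2, 0, 0, 0, 0, 0], [0.0224, 0.2, 0, 0, 0, 0, 0]]})

```text
t: 12.72
eef_pos: [0.5057, 0.1195, 0.2335]
tcp_rot: [-0.211, -3.133, -0.0]
wrist_force: [0.1, -0.2, -2.5]
gripper_width: 0.0238
grip_force: 40.0
```

Emit:
jog_arm(segments={"rows": [[0.0224, 0.2, 0, 0, 0, 0, 0], [0.018, 0.16, 0, 0, 0, 0, 0], [0.0092, 0.08, 0, 0, 0, 0, 0], [0, 0, 0, 0, 0, 0.0337, 0], [0, 0, 0, 0, 0, 0, 0], [0, 0, 0, 0, 0, 0, 0]]})

```text
t: 13.48
eef_pos: [0.5092, 0.2271, 0.2339]
tcp_rot: [-0.294, -3.127, 0.001]
wrist_force: [0.2, 1.3, -3.2]
gripper_width: 0.0239
grip_force: 40.0
```

Converted, 0.03 m / 0.25 = 0.12, 0.025 m / 0.25 = 0.1.

Emit:
jog_arm(segments={"rows": [[0, 0, 0.12, 0, 0, 0, 0], [0, 0, 0.12, 0, 0, 0, 0], [0, 0, 0.1, 0, 0, 0, 0], [0, 0, 0.04, 0, 0, 0, 0], [0, 0, 0.02, 0, 0, 0, 0], [0, 0, 0, 0, 0, 0, 0], [0, 0, 0, 0, 0, 0, 0]]})

```text
t: 14.35
eef_pos: [0.5102, 0.2278, 0.135]
tcp_rot: [0.294, 3.126, 0.001]
wrist_force: [-0.1, -0.7, -3.0]
gripper_width: 0.0236
grip_force: 40.0
```

```bash
cat > m.py <<'E'
from fit import *
import sys
x=state(); e=x["eef_pos"]; print(e,x["tcp_rot"],x["wrist_force"])
p0=[e[0],e[1],-.186]; u=e[2]-.0388
for n in ("top","side","wrist"):
    s=snapshot(n); W=deproj(s).reshape(-1,3)
    r=np.hypot(W[:,0]-e[0],W[:,1]-e[1])<.11
    q=W[r&(abs(W[:,2]-u-.006)<.006)]
    L=local(q[:,:2],p0); A=np.c_[L,np.ones(len(q))]; m=np.ones(len(q),bool)
    for _ in range(5):
        k=np.linalg.lstsq(A[m],q[m,2],rcond=None)[0]; m=abs(q[:,2]-A@k)<.002
    Q=W[r&(W[:,2]>u+.001)&(W[:,2]<u+.05)]; f=fit_plate(Q[:,:2],p0); h=W[r&(abs(W[:,2]-.06)<.004)]
    d=np.linalg.norm(f[0][:2]-p0[:2])
    print(n,m.sum(),"tilt/height",np.round(k,4),"plate",np.round(f[0],4),round(f[1],4),"rim pts",len(h))
    for nm in ("cover","cover_nose"):
        for t in tip_of(s,nm)[:1]: print("   ",nm,round(t["score"],2),np.round(t["position"],4))
s=snapshot("side"); cv2.imwrite("pics/"+sys.argv[1],cv2.resize(s["pixels"][90:210,220:400,::-1],(780,520),interpolation=2))
E
python3 m.py s5.png
```

```text
[0.51023024 0.22777476 0.13502312] [2.94446039e-01 3.12622263e+00 8.48709403e-04] [-0.1231725  -0.71583351 -2.97978894]
top 464 tilt/height [-0.0019  0.0015  0.1037] plate [ 0.511   0.2261 -0.2058] 0.2163 rim pts 76
    cover 0.8 [0.5093 0.2292 0.0976]
    cover_nose 0.73 [0.5839 0.2125 0.0963]
side 416 tilt/height [-0.0002  0.0017  0.1026] plate [ 0.5083  0.2242 -0.1906] 0.1583 rim pts 143
    cover 0.77 [0.5065 0.2314 0.0955]
    cover_nose 0.98 [0.588  0.2136 0.096 ]
wrist 14131 tilt/height [-0.0003 -0.002   0.1016] plate [ 0.5066  0.2284 -0.188 ] 0.1153 rim pts 0
    cover 0.61 [0.5109 0.2301 0.0961]
    cover_nose 0.9 [0.5852 0.2205 0.0978]
```

View pics/s5.png

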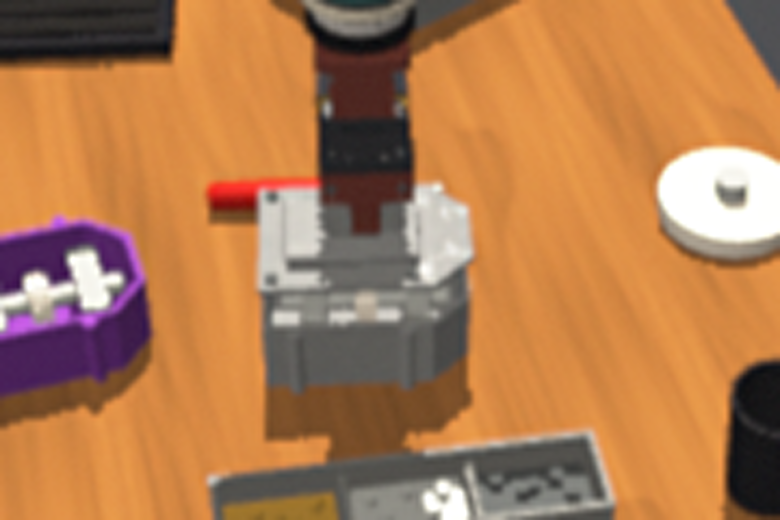

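The side view shows the cover (365,235) over the housing, clipped end to clipped end (right), the mouse, cup and screwdriver undisturbed. I'll make the last small correction and lower to 15 mm.

Converted, 0.006 m / 0.25 = 0.024, 0.0014 m / 0.25 = 0.0056.

Emit:
jog_arm(segments={"rows": [[0.0056, -0.004, 0.02, 0, 0, 0, 0], [0, 0, 0.024, 0, 0, 0, 0], [0, 0, 0.024, 0, 0, 0, 0], [0, 0, 0.0168, 0, 0, 0, 0], [0, 0, 0, 0, 0, 0, 0], [0, 0, 0, 0, 0, 0, 0], [0, 0, 0, 0, 0, 0, 0], [0, 0, 0, 0, 0, 0, 0]]})

```text
t: 15.85
eef_pos: [0.5081, 0.2269, 0.1131]
tcp_rot: [0.295, 3.127, 0.0]
wrist_force: [0.5, 0.7, -2.4]
gripper_width: 0.0235
grip_force: 40.0
```

```bash
python3 m.py s6.png; python3 - <<'E'
from h import *
for n in ("top","side"):
    s=snapshot(n)
    for k in ("housing_rim","housing_nose","cover","cover_nose","mouse","cup","screwdriver"):
        for t in tip_of(s,k)[:2]: print(n,k,round(t["score"],2),np.round(t["position"],4))
E
```

```text
[0.50809025 0.22691434 0.11313717] [2.94559998e-01 3.12744809e+00 1.09347123e-04] [ 0.48769009  0.69168462 -2.38543328]
top 464 tilt/height [0.002  0.0034 0.0816] plate [ 0.509   0.2253 -0.2023] 0.2178 rim pts 31
    cover 0.85 [0.509  0.2239 0.0732]
    cover_nose 0.76 [0.582  0.2106 0.0728]
side 391 tilt/height [-0.0009 -0.0009  0.081 ] plate [ 0.5069  0.2238 -0.1885] 0.1638 rim pts 125
    cover 0.78 [0.5057 0.2292 0.0745]
    cover_nose 0.79 [0.5869 0.2121 0.076 ]
wrist 14116 tilt/height [-0.0003 -0.0018  0.0802] plate [ 0.505   0.2276 -0.1893] 0.115 rim pts 74
    cover 0.88 [0.5093 0.2276 0.0746]
    cover_nose 0.98 [0.584  0.2143 0.078 ]
top housing_nose 0.31 [ 0.4893 -0.2305  0.0012]
top cover 0.93 [0.5072 0.2269 0.0751]
top cover_nose 0.91 [0.5826 0.2102 0.0748]
top mouse 0.87 [ 0.4956 -0.4261 -0.0036]
top cup 0.89 [0.7596 0.0012 0.0011]
top screwdriver 0.62 [ 0.5029  0.3907 -0.0018]
side housing_rim 0.87 [0.2601 0.285  0.0564]
side housing_rim 0.62 [0.5097 0.2313 0.0637]
side housing_nose 0.8 [0.3391 0.2954 0.0606]
side housing_nose 0.67 [0.5844 0.2143 0.0637]
side cover 0.63 [ 0.4811 -0.0038  0.0006]
side cover 0.59 [0.5064 0.2284 0.0746]
side cover_nose 0.73 [0.5877 0.2139 0.0757]
side mouse 0.6 [ 0.4898 -0.4282 -0.001 ]
side cup 0.62 [ 0.7556 -0.0037 -0.002 ]
side screwdriver 0.7 [5.070e-01 3.913e-01 1.000e-04]
```

View pics/s6.png

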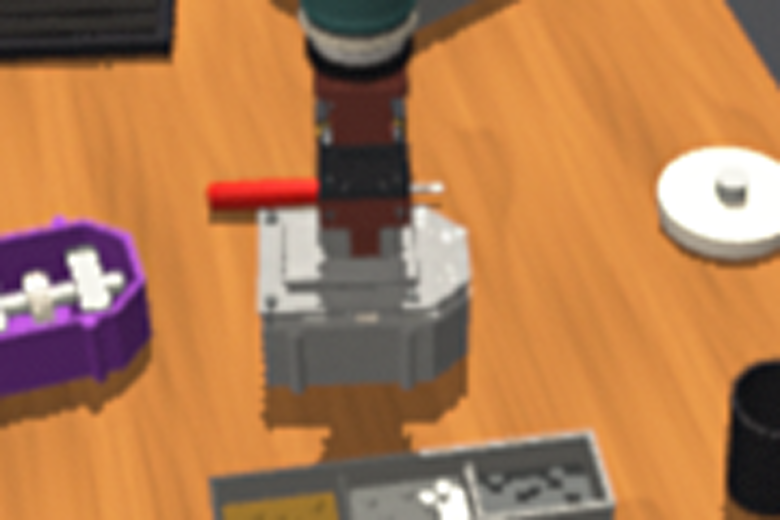

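The view shows the cover (365,260) level about 15 mm above the rim, with the clipped ends aligned on the right. By three cameras the underside is at about 0.075 m, and the position is within about 1 mm of the target. I'm handing it in.

```bash
python3 -c "from plant import *; print(close_job())"
```

```text
the job is handed in; nothing more can be done
None
```

Both straps are snapped shut, and the arm is holding the cover level and still about 15 mm above the housing rim, clipped end over clipped end; I've handed the job in, but it returned no verdict.

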